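# Fit the crank to the coffee mill until it clicks

## Task

Put the crank back on the coffee mill: slide its hub down over the spindle, slots over the cross pin, until the sprung balls click out above it and it sits fully home on its seat; keep hold of it until then, for a crank hung half way jams. The spindle is easily bent, so press firmly but never with more than 35 N. Then give the crank a quarter turn, either way, to see that it drives the mill, let go of it, and leave the other things where they stand.

Things in the scene. Friction and masses are not known exactly. Their poses are not given: they have to be found in the camera images.
- crank: Loose steel crank of the mill, 160 g, standing upright on its hub. Origin: centre of the hub's underside on the bore's axis; z up along the bore, x along the arm to the knob. Hub: sleeve 40 mm tall, plain round bore 13.5 mm right through. Its lowest 10 mm has two slots, open below, on the +x and -x sides, 5.6 mm wide at the bore, wider outward.
- crank_grip (a point): Point on the bore's axis 26 mm above the hub's underside. Outside, the hub is eight-sided, 30 mm across flats, two of the flats facing crank +y and -y: grip it from above with the fingers closing along crank y.
- crank_knob (a point): Centre of the dark wooden knob, 21 mm thick, crank z 39 to 70 mm, at crank x = 89 mm on the end of the flat arm (14 mm wide, z 30 to 36 mm). On the far side from the arm a short balance tail reaches x = -35 mm at about the same height.
- mill: Hand coffee mill held fast by its suction foot: 112 mm across at the foot, 88 mm above, 116 mm high without spindle (pale glass jar, steel body, black ribbed grind ring, metal dome). Origin: centre of its underside, z up. On its axis stands the vertical spindle: a flat seat flange 34 mm across, above it a rod 12 mm thick whose round top is 57.5 mm above the seat.
- mill_seat (a point): Nominal seat centre, a point on the mill's axis 129 mm above its underside, fixed to the mill. The true seat is up to 7 mm higher or lower with the grind setting, which is not measured. Crank and mill must never press on each other with more than 35 N.
- mill_pin (a point): Nominal centre of the brass cross pin through the rod, on the mill's axis, 5.5 mm above the nominal seat. Pin: 4 mm thick, 14.5 mm out either side. The hub's slots drop over it either way round with about 0.13 rad of play each way; in turning the grip gives a little more. If they miss, the hub stops hard on the pin 7.5 mm short of the seat.
- mill_balls (a point): Nominal height of the two sprung brass balls, on the mill's axis 43.6 mm above the nominal seat. They stand out 2.4 mm on two facing-away sides of the rod, square to the pin. The hub's foot meets them about 46 mm above the seat; a push of 8 to 15 N gets past; then drag under 6 N; from 3 mm above the seat they snap out over its top (click) and hold it against a light pull (8 N).
- spindle (a joint): Angle of the spindle about the vertical, rad, growing counterclockwise seen from above; at 0 the cross pin lies along the mill's x axis, the balls along its y axis. It turns without end both ways with a drag of about 0.12 N m and stays where it is left.
- bean_jar: Bystander: the clip-top jar of coffee beans, 91x85x100 mm, stands at the back; leave alone.
- mug: Bystander: white mug with a handle, 78x110x97 mm, stands at the back; leave alone.
- sugar: Bystander: white and red tub, 72 mm wide, 71 mm high, at the left; leave alone.
- spoon: Bystander: steel teaspoon, 132x26x9 mm, lies behind the work; leave alone.
- honey_jar: Bystander: honey jar with a black lid, 63 mm wide, 94 mm high, at the left; leave alone.

How it is judged:
By the outcome, as a careful person would: the job done as asked, in the order asked, and still so for the second after the job is handed in, with the robot touching nothing.
It also fails if it takes over 58 s, if anything falls off the work surface, if the arm or the gripper's body presses on something with over 40 N, if the wrist force passes 120 N, or if a joint passes its speed limit or range.

## Robot

A 6-joint arm with a two-finger parallel gripper is mounted at the origin on a cart in front of the work surface, level with it; the furniture and walls round the work are solid. World frame = base frame: x ahead of the robot, y to its left, z up, the work surface at z = 0. Lengths are in mm, angles in rad, forces in N, time in s.
With the tool pointing down it reaches from about 350 to 975 mm from the base axis. Payload 7.1 kg.
Tool frame: the origin (TCP) lies midway between the tips of the shut fingers; the grasp point (between the pads) lies 19 mm behind it (ctrl.grasp_offset is the distance from the TCP to the grasp point, in mm); z points along the fingers, y is the line along which they close (so a half turn about z gives the same grasp; the last joint's range is limited). The gripper opens to 88 mm and grips with 3 to 60 N. Pads are 20 mm wide; open, the fingers measure 115 mm over their backs; the gripper's body (75 mm by 178 mm) begins 61 mm behind the grasp point.
Start: joints at [1.297, 0.423, 1.63, -0, 1.089, -0.019], TCP at [157.501, 604.813, 222.675] pointing down, gripper open.
Joint ranges: [-3, 3], [-0.9, 2.11], [0.09, 2.58], [-1.31, 4.45], [0.11, 2.69], [-2.54, 2.54]. Speed limits (rad/s): [2.39, 2.39, 3.01, 3.14, 3.14, 3.14].

## Interface

Orientations are given as a rotation vector (axis times angle).
In Python, from workcell import ctrl gives the robot as it stands. The module is installed in compiled form; this text tells all that it offers.
- The arm moves only by the tool servo_tool, never from a script. Its argument "rows" is a list of rows, each a list of 7 numbers: the turn, a rotation vector about the tool's x, y, z as a fraction of full scale, then the shift along the tool's x, y, z as a fraction of full scale, then the finger opening in mm, from 0 to 87.8. A call has 1 to 10 rows; each row is the pose to reach, as a shift and turn from the pose commanded when the call began, along the tool's axes at that moment; what a row does not reach only later rows make up. Full scale, the value 1, is 20 cm for a shift and 1.5 rad for a turn. A row lasts 1/8 s, in which the tool goes at most 62.5 mm and 10.7 degrees, less where a joint would pass 70% of its speed; a pose out of reach is approached as far as the arm can. A call with a number of a shift or a turn outside -1 to 1 is refused whole. A call with a gripper value outside its range is refused whole. The fingers move at their own pace and stop on an object; the grip force is fixed at half the most. Time passes only in rows, so rows that repeat a pose let the fingers close. It gives the time, the measured TCP pose, the force, the opening and the grip force at its end, in the units of the state.
- ctrl.get_obs(): the state, without advancing time (a new reading comes with each control period).
- ctrl.get_image(name): name is "scene" or "top"; returns (picture, depth): 420x560x3 uint8, red, green, blue; 420x560 float32, mm along the optical axis (not along the pixel's ray), 0 where there is no reading.
- ctrl.camera_info(name): a dict with "intrinsics" (3x3 intrinsics, pixels), "R" (3x3) and "t" (3): a world point X has camera coordinates R X + t. Camera axes: x right, y down, z forward; pixel columns grow to the right and rows downward; lengths in mm; the calibration is good to about 2 mm. A picture is of the moment at which its call begins. camera_info takes no time and is no camera call.
- ctrl.close_job(): hands the job in; it is judged then, once.
The state is a dict: "t": time; "qpos": joint angles; "qvel": joint speeds; "joint_torque": joint torques, N m; "ee_pos": TCP position; "orientation": TCP orientation; "ft_force": force on the tool from outside, world axes, zero at the start; "moment": the same for the moment, N m; "width": finger opening in mm; "grasp_force": force on a finger pad.
Only numpy, scipy, OpenCV 4.12 (cv2) and the standard library are available. Lean on these libraries where they do the work, as an engineer would, in place of code of your own. Each camera call takes 0.05 s, during which the arm holds its last target. There are 200 camera calls.

## Working session

There is one attempt and no reset: what is moved stays moved. The work goes in short steps, Python scripts to look and compute and a tool call to move; the robot and the scene stay as the last step left them, time stands still between calls to the robot, and variables do not carry over. Pictures are saved under pics/ and viewed, at most 10 in all, crops included, and the job is handed in when it is done.

Besides the shell and the picture viewer there is one more tool, called after "Request:" by a JSON object that holds its "api" and its "payload". servo_tool: Moves the arm, as the interface text tells. Its arguments: {"type":"object","properties":{"rows":{"type":"array","items":{"type":"array","items":{"type":"number"}}}},"required":["rows"]}

```bash
mkdir -p pics; cat > h.py <<'E'
import numpy as np, cv2
from workcell import ctrl
from scipy.spatial.transform import Rotation as Ro
def cloud(n):
    im,d=ctrl.get_image(n); c=ctrl.camera_info(n); K=np.array(c['intrinsics']);R=np.array(c['R']);t=np.array(c['t'])
    v,u=np.mgrid[:d.shape[0],:d.shape[1]]
    P=np.stack([(u-K[0,2])/K[0,0]*d,(v-K[1,2])/K[1,1]*d,d],-1)
    W=(P-t)@R   # R^T (P-t)
    W[d==0]=np.nan
    return im,d,W
def save(n,im): cv2.imwrite('pics/'+n,cv2.cvtColor(im,cv2.COLOR_RGB2BGR))
E
python3 - <<'E'
from h import *
o=ctrl.get_obs();print(o)
for n in('scene','top'):
    im,d,W=cloud(n);save(n+'.png',im);np.savez(n+'.npz',im=im,W=W)
    c=ctrl.camera_info(n);print(n,c['intrinsics'],-np.array(c['R']).T@c['t'],c['R'])
E
```

```text
{'t': 0.0, 'qpos': array([ 1.29701276e+00,  4.23818667e-01,  1.63066847e+00, -1.36814270e-05,
        1.08858090e+00, -1.90213060e-02]), 'qvel': array([-2.84142528e-04,  1.38050337e-03, -7.21735292e-04,  3.50587285e-05,
       -6.35991933e-05,  1.02785470e-04]), 'joint_torque': array([ 3.25545725e-04, -5.44631982e+01, -2.73657399e+01,  6.43350673e-02,
        2.28918577e-02, -1.13746294e-04]), 'ee_pos': array([157.35552829, 604.31041721, 221.92399253]), 'orientation': array([-3.99062456e-01, -3.11593827e+00,  2.29536107e-03]), 'ft_force': array([-0.18255423, -0.34203966, -0.81256418]), 'moment': array([ 0.01262957, -0.03865078, -0.00213456]), 'grasp_force': 0.0, 'width': 87.58238673934756}
scene [[446.08239232   0.         279.94818614]
 [  0.         446.08239232 209.41836196]
 [  0.           0.           1.        ]] [ 271.3336659  -356.9161315   686.87642176] [[ 0.88398963 -0.46690891 -0.02363055]
 [-0.3065372  -0.54071431 -0.78336644]
 [ 0.35298339  0.69973145 -0.6211108 ]]
top [[429.87454304   0.         281.79188858]
 [  0.         429.87454304 203.72999263]
 [  0.           0.           1.        ]] [ 421.60380212  250.74273504 1050.25431446] [[ 0.02647502 -0.99929317 -0.02668767]
 [-0.98739778 -0.02197428 -0.15672507]
 [ 0.15602785  0.03050065 -0.98728163]]
```

View pics/scene.png

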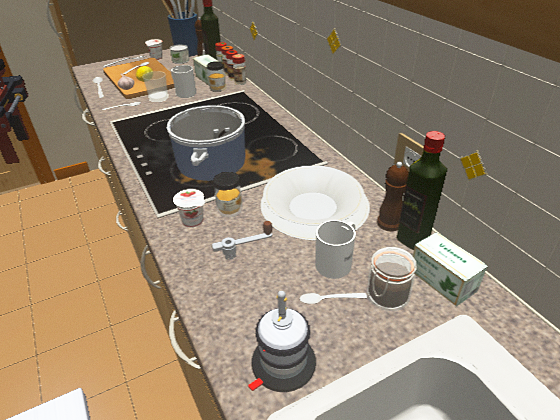

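View pics/top.png

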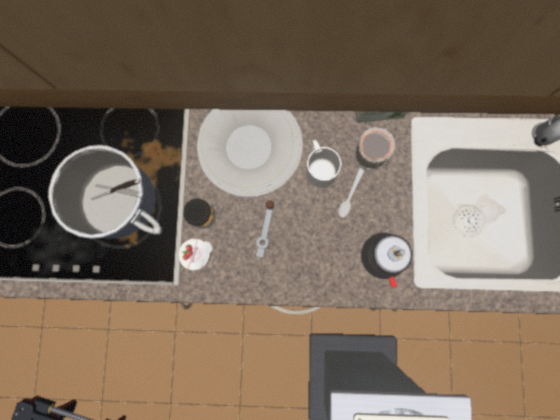

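The scene view shows the crank's hub at about (229,247) with the knob at (268,228), and the mill's spindle at (282,300). In the top view the hub is at (263,243), the knob at (270,205) and the mill at (393,254). I'll measure these next.

```bash
python3 - <<'E'
from h import *
T=np.load('top.npz');S=np.load('scene.npz')
c1=cv2.resize(T['im'][195:275,245:295],None,fx=7,fy=7,interpolation=cv2.INTER_CUBIC)
c2=cv2.resize(T['im'][225:285,365:425],None,fx=7,fy=7,interpolation=cv2.INTER_CUBIC)[:, :420]
c3=cv2.resize(S['im'][285:335,250:320],None,fx=7,fy=7,interpolation=cv2.INTER_CUBIC)
c4=cv2.resize(S['im'][215:265,205:280],None,fx=4,fy=4,interpolation=cv2.INTER_CUBIC)
C=np.zeros((580,790,3),np.uint8)
C[:560,:350]=c1; C[:420//1,360:780]=c2[:420,:420]
save('c1.png',C)
C=np.zeros((560,500,3),np.uint8);C[:350,:490]=c3;C[355:555,:300]=c4;save('c2.png',C)
for nm,D in(('top',T),('scene',S)):
    W=D['W'];x,y,z=W[...,0],W[...,1],W[...,2]
    print(nm,'table z',np.nanmedian(z[(z<15)&(z>-15)]))
    # crank region by height
    if nm=='top': ms={'crank':(slice(195,275),slice(245,290)),'mill':(slice(220,290),slice(360,430))}
    else: ms={'crank':(slice(215,265),slice(205,280)),'mill':(slice(285,400),slice(240,320))}
    for k,s in ms.items():
        w=W[s].reshape(-1,3)
        for lo,hi in {'crank':[(20,34),(34,39),(39,45),(45,66),(66,80)],'mill':[(80,110),(110,125),(125,140),(140,155),(155,170),(170,184),(184,200)]}[k]:
            q=w[(w[:,2]>lo)&(w[:,2]<hi)]
            if len(q): print(nm,k,lo,hi,len(q),q.mean(0).round(1),q.min(0).round(1),q.max(0).round(1))
E
```

```text
top table z 1.7448709570027037
top crank 20 34 72 [540.7 327.1  30.6] [461.5 307.3  20. ] [603.9 372.6  33.9]
top crank 34 39 202 [510.3 323.   36.4] [454.4 307.3  34. ] [568.8 340.5  39. ]
top crank 39 45 86 [487.2 326.3  40.7] [454.2 304.8  39. ] [570.  340.3  45. ]
top crank 45 66 28 [574.2 310.3  62.3] [567.  301.6  51. ] [585.8 320.4  65.8]
top crank 66 80 36 [576.6 311.   68.2] [568.4 303.7  66. ] [585.1 320.   71.8]
top mill 80 110 927 [466.2  39.3 102. ] [424.9  -9.2  84. ] [511.   79.3 110. ]
top mill 110 125 161 [466.2  41.5 114.6] [437.8   6.9 110. ] [491.5  64.6 125. ]
top mill 125 140 110 [466.9  38.4 127.8] [452.4  21.4 125. ] [482.   51.3 139.8]
top mill 140 155 10 [466.7  40.  147.5] [461.9  37.5 141.2] [472.3  41.6 154.8]
top mill 155 170 9 [466.7  39.9 163.9] [461.2  35.3 156.8] [471.7  42.1 169.4]
top mill 170 184 36 [466.9  37.  179.4] [461.1  30.2 170.1] [473.   42.5 183.8]
top mill 184 200 1 [466.5  37.7 184.3] [466.5  37.7 184.3] [466.5  37.7 184.3]
scene table z 2.1323652524601746
scene crank 20 34 174 [544.8 337.1  26.1] [453.5 305.4  20. ] [620.  392.2  34. 
[... 200 characters left out ...]
.7] [477.5 301.1  45. ] [618.2 339.4  65.9]
scene crank 66 80 37 [574.5 310.4  69.7] [567.8 303.2  66.6] [583.5 319.6  72.5]
scene mill 80 110 1469 [458.7  21.1 100.9] [422.6  -7.8  80.4] [510.   79.9 110. ]
scene mill 110 125 338 [462.5  27.5 113.1] [439.9   9.6 110. ] [491.9  60.1 125. ]
scene mill 125 140 262 [465.1  33.1 128.1] [449.7  19.2 125.1] [483.1  53.6 139.9]
scene mill 140 155 49 [465.3  32.3 147.5] [460.8  29.4 140.2] [472.2  37.  154.1]
scene mill 155 170 49 [464.4  32.8 162.5] [460.7  30.3 155.5] [469.7  40.4 169.7]
scene mill 170 184 78 [465.6  33.8 177.7] [460.   28.4 170.2] [472.8  41.9 183.7]
scene mill 184 200 4 [466.4  35.3 184.5] [464.5  33.1 184.1] [468.2  37.3 184.6]
```

View pics/c1.png

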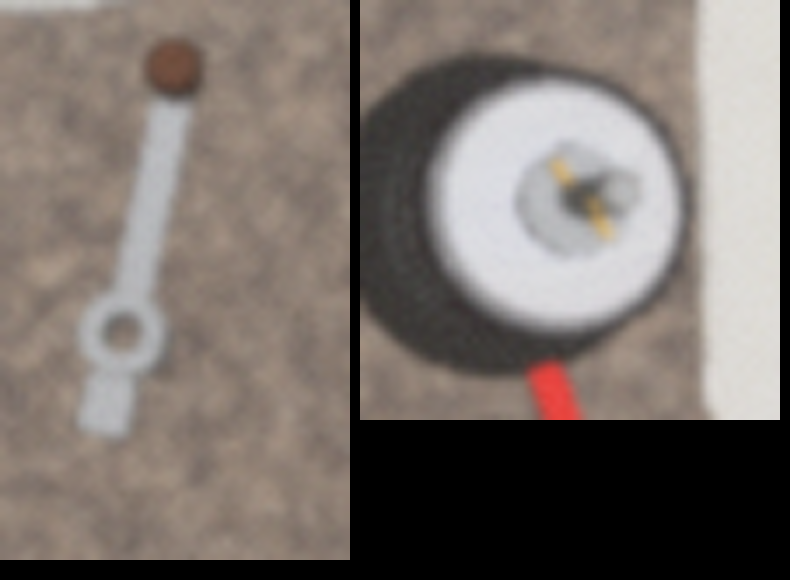

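View pics/c2.png

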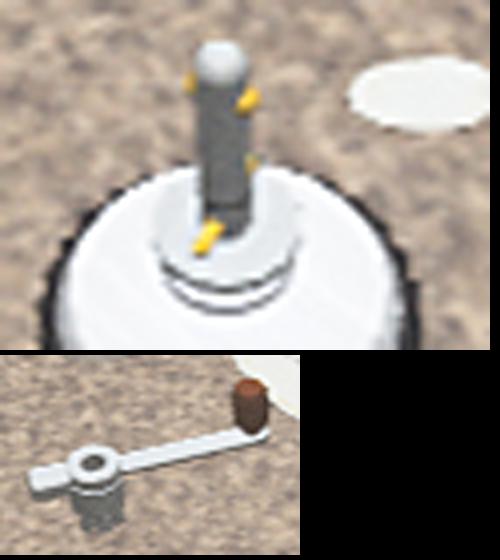

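The top crops show the bore at about pixel (262.4,242.6), the knob at (269.7,204.7) and the brass pin running from (393.0,247.9) to (400.4,259.0). The scene crop shows the pin end at (279.8,319) and the balls at (277,297) and (285.5,299).

```bash
cat >> h.py <<'E'
def ray(n,u,v,z):
    c=ctrl.camera_info(n); K=np.array(c['intrinsics']);R=np.array(c['R']);t=np.array(c['t'])
    o=-R.T@t; d=R.T@np.linalg.solve(K,[u,v,1]); return o+d*(z-o[2])/d[2]
E
python3 - <<'E'
from h import *
T=np.load('top.npz');S=np.load('scene.npz')
A=ray('top',393,247.9,133);B=ray('top',400.4,259,133)
print('pin',A,B,(A+B)/2,np.linalg.norm(A-B),np.arctan2(*(A-B)[1::-1]))
h=T['im'].astype(int)
def yel(im):
    i=cv2.cvtColor(im,cv2.COLOR_RGB2HSV);return (i[...,0]>12)&(i[...,0]<35)&(i[...,1]>110)&(i[...,2]>90)
v,u=np.nonzero(yel(T['im'])[240:270,385:410]);v=v+240;u=u+385
P=np.array([ray('top',a,b,133)[:2] for a,b in zip(u,v)]);print(P.round(1).tolist())
w,V=np.linalg.eigh(np.cov(P.T));print('axis',np.arctan2(V[1,1],V[0,1]),P.mean(0))
# scene yellow
v,u=np.nonzero(yel(S['im'])[290:330,270:295]);v=v+290;u=u+270
print([(a,b) for a,b in zip(u,v)])
for p in [(280,319)]: print('scene pin end',ray('scene',*p,133))
b=ray('top',262.4,242.6,40);k=ray('top',269.7,204.7,70)
print('bore',b,'knob',k,np.hypot(*(k-b)[:2]),np.arctan2(*(k-b)[1::-1]))
b=ray('scene',205+93/4,215+(463-355)/4,40);k=ray('scene',205+250/4,215+(387-355)/4,70)
print('bore',b,'knob',k,np.hypot(*(k-b)[:2]),np.arctan2(*(k-b)[1::-1]))
# arm + tail axis
for nm,D,s in(('top',T,(slice(195,275),slice(245,290))),('scene',S,(slice(215,265),slice(205,280)))):
    w=D['W'][s].reshape(-1,3);q=w[(w[:,2]>30)&(w[:,2]<45)&(w[:,1]<345)&(w[:,0]<565)][:,:2]
    l,V=np.linalg.eigh(np.cov(q.T));print(nm,'arm angle',np.arctan(V[1,1]/V[0,1]),q.mean(0))
    vx=V[:,1]*np.sign(V[0,1]);c=q.mean(0);
    # hub: columns where |lateral|>9
    a=(q-c)@vx;n=(q-c)@np.array([-vx[1],vx[0]]);m=abs(n)>9.5;print('hub',c+vx*np.median(a[m]), np.percentile(a,[0.5,99.5]),'tailend',c+vx*np.percentile(a,.5))
E
```

```text
pin [477.36857867  41.67466993 133.        ] [454.48747673  26.54148443 133.        ] [465.9280277   34.10807718 133.        ] 27.432792952118543 0.5843361702531752
[]
  avg = a.mean(axis, **keepdims_kw)
  ret = um.true_divide(
<stdin>:10: RuntimeWarning: Degrees of freedom <= 0 for slice
  c *= np.true_divide(1, fact)
  c *= np.true_divide(1, fact)
Traceback (most recent call last):
ValueError: not enough values to unpack (expected 2, got 0)

During handling of the above exception, another exception occurred:

Traceback (most recent call last):
numpy.linalg.LinAlgError: 0-dimensional array given. Array must be at least two-dimensional
```

```bash
python3 - <<'E'
from h import *
T=np.load('top.npz');S=np.load('scene.npz')
im=T['im'].astype(float);y=(im[...,0]-im[...,2])
s=y[243:264,388:406]; 
v,u=np.nonzero(s>25);w=s[v,u]
print('top yellow',len(u),u.min()+388,u.max()+388,v.min()+243,v.max()+243,s.max())
P=np.array([ray('top',a+388,b+243,133)[:2] for a,b in zip(u,v)])
l,V=np.linalg.eigh(np.cov(P.T,aweights=w));c=np.average(P,axis=0,weights=w);a=(P-c)@V[:,1]
print('axis',np.arctan(V[1,1]/V[0,1]),c,'mid of ends',c+V[:,1]*(a.min()+a.max())/2,np.ptp(a),l)
im=S['im'].astype(float);s=(im[...,0]-im[...,2])[288:328,270:295]
n,L,st,ce=cv2.connectedComponentsWithStats((s>50).astype(np.uint8))
for i in range(1,n):
    cc=ce[i]+[270,288]; print('scene',st[i,4],cc,'at pin z',ray('scene',*cc,133).round(1),'ball z',ray('scene',*cc,172).round(1))
b=ray('top',262.4,242.6,40);k=ray('top',269.7,204.7,70)
print('bore',b,'knob',k,np.hypot(*(k-b)[:2]),np.arctan2(*(k-b)[1::-1]))
b=ray('scene',205+93/4,215+(463-355)/4,40);k=ray('scene',205+250/4,215+(387-355)/4,70)
print('bore',b,'knob',k,np.hypot(*(k-b)[:2]),np.arctan2(*(k-b)[1::-1]))
for nm,D,s in(('top',T,(slice(195,275),slice(245,290))),('scene',S,(slice(215,265),slice(205,280)))):
    w=D['W'][s].reshape(-1,3);q=w[(w[:,2]>30)&(w[:,2]<45)&(w[:,1]<345)&(w[:,0]<565)][:,:2]
    l,V=np.linalg.eigh(np.cov(q.T));vx=V[:,1]*np.sign(V[0,1]);c=q.mean(0)
    a=(q-c)@vx;n=(q-c)@np.array([-vx[1],vx[0]]);m=abs(n)>9.5
    print(nm,'arm angle',np.arctan2(vx[1],vx[0]),'hub',c+vx*np.median(a[m]),'from tail',c+vx*(np.percentile(a,.5)+35))
    w=D['W'][(slice(225,285),slice(365,425)) if nm=='top' else (slice(285,335),slice(250,320))].reshape(-1,3)
    z=w[:,2]; q=w[(z>121)&(z<133)]; print('seat z',np.percentile(q[:,2],[10,50,90]))
E
```

```text
top yellow 26 392 400 248 258 74.0
axis 0.6640283978318707 [466.7585164   34.48790873] mid of ends [467.32273289  34.9294533 ] 26.311536697290776 [ 2.19877772 82.53706395]
scene 6 [276.5 296. ] at pin z [476.7  71.9 133. ] ball z [462.3  41.7 172. ]
scene 11 [285.36363636 298.72727273] at pin z [486.5  60.  133. ] ball z [471.4  30.7 172. ]
scene 3 [285.33333333 308.33333333] at pin z [477.3  43.1 133. ] ball z [462.8  14.9 172. ]
scene 14 [279.28571429 318.14285714] at pin z [460.2  31.  133. ] ball z [446.9   3.6 172. ]
bore [487.81080682 325.07124554  40.        ] knob [573.63060255 308.9093637   70.        ] 87.32836746755304 -0.18614333551700885
bore [489.78267266 327.07388993  40.        ] knob [576.73788068 309.74285304  70.        ] 88.66551213414485 -0.19673194822650464
top arm angle -0.17530967346746829 hub [489.08287142 326.49791071] from tail [489.85357125 326.36139819]
seat z [124.17852575 125.98086767 129.01996232]
scene arm angle -0.1542606045235692 hub [486.96027349 324.99975326] from tail [487.8579166  324.86017337]
seat z [125.32349332 126.58115919 128.12977937]
```

```bash
cat >> h.py <<'E'
def go(x,y,z,cy):
    "TCP target x,y,z and crank-frame yaw cy (y axis = cy+pi/2 mod pi); prints fractions"
    o=ctrl.get_obs();R=Ro.from_rotvec(o['orientation']).as_matrix()
    ty=cy+np.pi/2; Y=np.array([np.cos(ty),np.sin(ty),0])
    if Y@R[:,1]<0: Y=-Y
    Z=np.array([0,0,-1.]);G=np.stack([np.cross(Y,Z),Y,Z],1)
    r=Ro.from_matrix(R.T@G).as_rotvec()/1.5; s=R.T@(np.array([x,y,z])-o['ee_pos'])/200
    print('t',o['t'],'pos',o['ee_pos'].round(2),'crank yaw',np.arctan2(R[1,1],R[0,1])-np.pi/2,'F',o['ft_force'].round(1),'w',o['width'],'q',o['qpos'].round(2)); print('row',r.round(4),s.round(4))
E
python3 - <<'E'
from h import *
T=np.load('top.npz');w=T['W'][190:275,175:218].reshape(-1,3);w=w[w[:,2]>60];print(w.min(0),w.max(0)); q=w[w[:,2]>82];print('honey',q.min(0),q.max(0))
go(322,466,222,-0.175)
go(488.5,326,130,-0.175)
E
```

```text
[422.047157   440.40517947  60.4287991 ] [582.12471763 515.58100134  98.71918021]
honey [520.4490212  442.93384229  82.47050678] [582.12471763 504.47076971  98.71918021]
t 0.1 pos [157.38 604.35 222.  ] crank yaw -0.25479282460912733 F [-0.7  0.2  0.5] w 87.88852895345053 q [ 1.3   0.42  1.63 -0.    1.09 -0.02]
row [-0.0009 -0.     -0.0532] [-9.709e-01 -4.620e-01  6.000e-04]
t 0.1 pos [157.38 604.35 222.  ] crank yaw -0.25479282460912733 F [-0.7  0.2  0.5] w 87.88852895345053 q [ 1.3   0.42  1.63 -0.    1.09 -0.02]
row [-0.0009 -0.     -0.0532] [-1.9529 -0.9289  0.4612]
```

Request:
{"api": "servo_tool", "payload": {"rows": [[0,0,0,-0.25,-0.12,0,87],[0,0,0,-0.5,-0.24,0,87],[0,0,0,-0.75,-0.36,0,87],[0,0,-0.03,-0.97,-0.46,0,87],[0,0,-0.053,-0.97,-0.46,0,87],[0,0,-0.053,-0.97,-0.46,0,87]]}}

```text
t: 0.85
ee_pos: [321.8, 467.0, 222.5]
orientation: [-0.276, -3.129, 0.0]
ft_force: [-0.2, 0.1, -0.1]
width: 87.1
grasp_force: 0.0
```

```bash
python3 -c "
from h import *
go(488.5,326,100,-0.175)"
```

```text
t 0.85 pos [321.85 466.96 222.51] crank yaw -0.1761996616079704 F [-0.2  0.1 -0.1] w 87.10129225997836 q [ 0.95  0.34  1.76  0.    1.04 -0.45]
row [-0.0001 -0.0003 -0.0008] [-0.9442 -0.5477  0.6122]
```

Request:
{"api": "servo_tool", "payload": {"rows": [[0,0,0,-0.25,-0.15,0,87],[0,0,0,-0.5,-0.29,0.1,87],[0,0,0,-0.75,-0.43,0.3,87],[0,0,0,-0.944,-0.547,0.5,87],[0,0,0,-0.944,-0.547,0.61,87],[0,0,0,-0.944,-0.547,0.61,87],[0,0,0,-0.944,-0.547,0.61,87]]}}

```text
t: 1.72
ee_pos: [488.5, 327.7, 101.5]
orientation: [0.273, 3.129, 0.001]
ft_force: [-0.5, -0.1, 0.3]
width: 86.9
grasp_force: 0.0
```

```bash
python3 -c "
from h import *
im,d,W=cloud('scene');im2,d2,W2=cloud('top')
C=np.zeros((420,800,3),np.uint8)
C[:400,:400]=cv2.resize(im[180:280,190:290],None,fx=4,fy=4,interpolation=2)
C[:400,400:]=cv2.resize(im2[180:280,215:315],None,fx=4,fy=4,interpolation=2);save('c3.png',C)
go(488.5,326,8,-0.175)"
```

```text
t 1.825 pos [488.94 327.73 102.08] crank yaw -0.17372179537354215 F [-0.4  0.7  0.7] w 87.22628891535093 q [ 0.57  0.53  1.79  0.    0.82 -0.83]
row [0.001  0.0011 0.0009] [ 0.0014 -0.0096  0.4704]
```

View pics/c3.png

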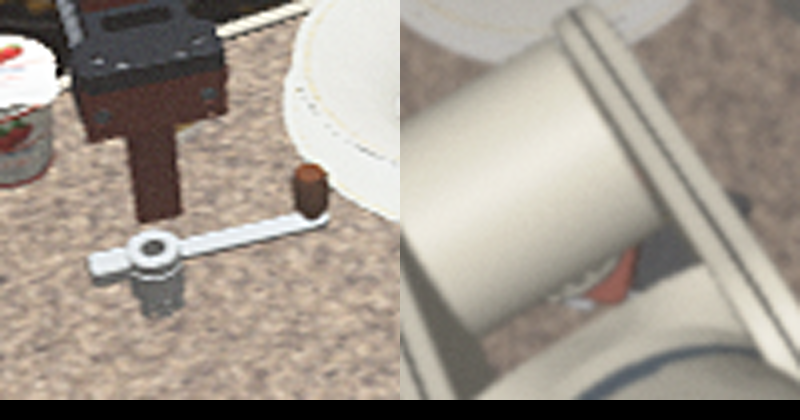

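The fingers stand straight above the hub (scene crop, fingertip at about (158,218), bore at (153,247)), with the arm clear of them. The top view is hidden by the robot. I'll go down and close.

Request:
{"api": "servo_tool", "payload": {"rows": [[0,0,0,0,-0.01,0.15,87],[0,0,0,0,-0.01,0.3,87],[0,0,0,0,-0.01,0.42,87],[0,0,0,0,-0.01,0.47,87],[0,0,0,0,-0.01,0.47,87],[0,0,0,0,-0.01,0.47,60],[0,0,0,0,-0.01,0.47,40],[0,0,0,0,-0.01,0.47,32],[0,0,0,0,-0.01,0.47,26],[0,0,0,0,-0.01,0.47,20]]}}

```text
t: 3.08
ee_pos: [488.5, 324.3, 6.7]
orientation: [0.275, 3.13, 0.0]
ft_force: [-0.3, 0.8, -0.1]
width: 40.4
grasp_force: 0.0
```

Request:
{"api": "servo_tool", "payload": {"rows": [[0,0,0,0,0,0,20],[0,0,0,0,0,0,20],[0,0,0,0,0,0,20],[0,0,0,0,0,0,20]]}}

```text
t: 3.58
ee_pos: [488.6, 324.3, 6.7]
orientation: [0.275, 3.129, 0.0]
ft_force: [-0.3, 0.7, -0.6]
width: 30.1
grasp_force: 30.0
```

```bash
python3 -c "
from h import *
go(467,36,230,0.66)"
```

```text
t 3.575 pos [488.6  324.33   6.67] crank yaw -0.1752456589876472 F [-0.3  0.7 -0.6] w 30.070850870950487 q [ 0.57  0.68  1.81 -0.    0.65 -0.83]
row [ 0.000e+00  1.000e-04 -5.568e-01] [-0.1451 -1.4383 -1.1168]
```

Request:
{"api": "servo_tool", "payload": {"rows": [[0,0,0,0,0,-0.1,20],[0,0,0,0,0,-0.3,20],[0,0,0,0,0,-0.55,20],[0,0,0,0,0,-0.8,20],[0,0,-0.1,-0.03,-0.2,-1,20],[0,0,-0.2,-0.05,-0.4,-1,20],[0,0,-0.3,-0.08,-0.6,-1,20],[0,0,-0.4,-0.1,-0.8,-1,20],[0,0,-0.5,-0.14,-0.9,-1,20],[0,0,-0.557,-0.145,-0.9,-1,20]]}}

```text
t: 4.82
ee_pos: [485.4, 140.3, 207.8]
orientation: [-1.02, 2.971, -0.0]
ft_force: [-1.0, -0.1, -0.8]
width: 29.5
grasp_force: 30.0
```

```bash
python3 -c "
from h import *
go(467,36,217,0.66)"
```

```text
t 4.825 pos [485.42 140.33 207.84] crank yaw 0.6615635207163191 F [-1.  -0.1 -0.8] w 29.49611171871857 q [ 0.26  0.27  1.9  -0.    0.97 -1.97]
row [-0.0003  0.0002  0.001 ] [ 0.3932 -0.355  -0.0458]
```

Request:
{"api": "servo_tool", "payload": {"rows": [[0,0,0,0.1,-0.09,-0.03,20],[0,0,0,0.25,-0.22,-0.045,20],[0,0,0,0.35,-0.31,-0.045,20],[0,0,0,0.393,-0.355,-0.045,20],[0,0,0,0.393,-0.355,-0.045,20],[0,0,0,0.393,-0.355,-0.045,20],[0,0,0,0.393,-0.355,-0.045,20]]}}

```text
t: 5.7
ee_pos: [467.3, 38.4, 215.6]
orientation: [1.02, -2.971, -0.0]
ft_force: [-0.1, -0.3, -1.0]
width: 29.9
grasp_force: 30.0
```

```bash
python3 -c "
from h import *
im,d,W=cloud('scene');im2,d2,W2=cloud('top')
np.savez('s2.npz',im=im,W=W,im2=im2,W2=W2)
C=np.zeros((600,800,3),np.uint8)
C[:600,:480]=cv2.resize(im[210:335,230:330],None,fx=4.8,fy=4.8,interpolation=2)
C[:320,480:]=cv2.resize(im2[220:300,350:430],None,fx=4,fy=4,interpolation=2);save('c4.png',C)
go(467,36,217,0.66)"
```

```text
t 5.8 pos [467.21  38.28 215.61] crank yaw 0.6611821290077229 F [-0.2  0.3 -1.4] w 29.762385443007307 q [ 0.06  0.2   1.97  0.    0.97 -2.18]
row [ 0.0001 -0.0001  0.0008] [ 0.0079 -0.0084 -0.007 ]
```

View pics/c4.png

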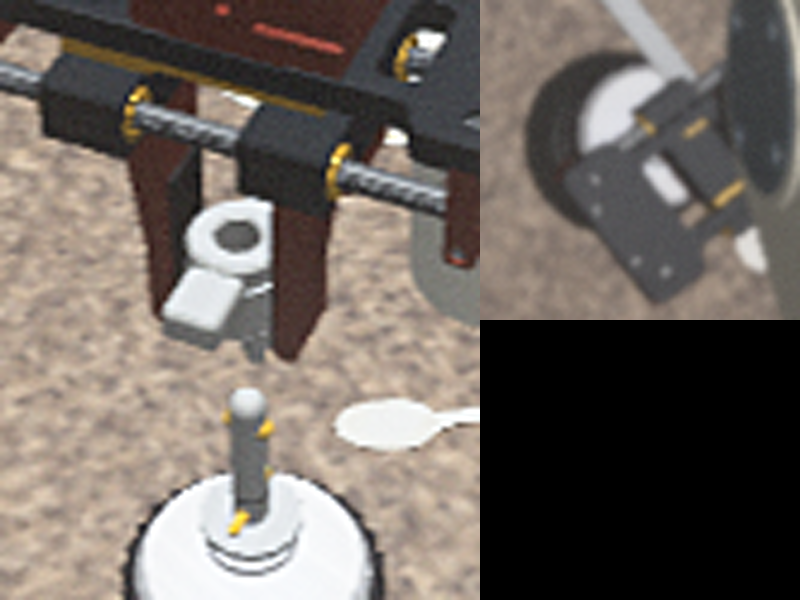

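The scene crop shows the gripped hub above the spindle, with the bore at crop (240,235) (pixel (280,259)), the rod's round top at crop (248,403) and the tail pointing along the pin. I'll measure the remaining offset within this one camera.

```bash
python3 - <<'E'
from h import *
D=np.load('s2.npz');im=D['im'];W=D['W']
g=cv2.cvtColor(im,cv2.COLOR_RGB2GRAY)
# bore: dark blob
s=g[248:270,268:287]; print(s[4:20])
_,L,st,ce=cv2.connectedComponentsWithStats((s<125).astype(np.uint8))
for i in range(1,len(st)): print('dark',st[i],ce[i]+[268,248])
w=W[250:268,268:287].reshape(-1,3);z=w[:,2];q=w[(z>244)&(z<258)];print('ring z',np.percentile(q[:,2],[10,30,50,70,90]),q.mean(0))
w=W[288:322,270:295].reshape(-1,3);q=w[(w[:,2]>140)&(w[:,2]<190)]
print('rod top z',np.sort(q[:,2])[-8:])
from scipy.optimize import least_squares
r=w[(w[:,2]>137)&(w[:,2]<166)&(np.hypot(w[:,0]-467,w[:,1]-36)<9)]
f=least_squares(lambda p:np.hypot(r[:,0]-p[0],r[:,1]-p[1])-6,[467,36],loss='soft_l1');print('rod fit',len(r),f.x,np.std(f.fun))
r=w[(w[:,2]>174)&(np.hypot(w[:,0]-467,w[:,1]-36)<8)]
f=least_squares(lambda p:np.linalg.norm(r-p,axis=1)-6,[467,36,178],loss='soft_l1');print('sphere',len(r),f.x,np.std(f.fun))
print(ray('scene',280,259,249),ray('scene',280,259,251))
print(ray('scene',230+248/4.8-.4,210+403/4.8-.4,178.5))
E
```

```text
[[ 45  43  37  33  88 135 162 191 219 241 246 247 247 248 248 250 255 240
  147]
 [ 45  45  25  27 121 192 233 240 236 233 232 232 232 232 235 239 244 251
  190]
 [ 47  37  30 108 226 248 238 235 235 238 234 231 232 232 230 232 236 221
  132]
 [ 43  37 132 231 245 235 237 234 217 209 217 221 216 201 211 232 240 221
  128]
 [ 35  76 214 246 236 233 231 215 181 113  82  82  70  88 147 195 236 221
  133]
 [ 48 176 234 234 232 232 219 165 102  94  97  96  98  90  76 139 211 216
  127]
 [ 76 211 242 232 233 226 162  91  95 101 103 100  97  91  86  92 182 214
  132]
 [115 206 239 238 236 233 177 100  96 104  99 104  96  93  83  71 172 210
  128]
 [ 91 195 235 234 234 241 213 118  95  95  97  93  89  87  80  94 202 218
  133]
 [ 82 172 235 235 234 235 241 192 110  96  88  95  84  83 121 197 238 219
  120]
 [ 44 159 211 232 233 233 236 244 238 184 138 136 165 177 222 244 240 219
  126]
 [ 48 112 179 204 221 230 232 235 237 244 246 246 246 245 239 238 242 223
  137]
 [ 71  87 118 179 200 215 234 231 232 231 233 234 235 234 236 237 241 201
  109]
 [ 73 121 149 150 159 184 200 205 216 224 223 2
[... 242 characters left out ...]
306]
dark [11  0  8  4 27] [282.77777778 249.22222222]
dark [9 2 1 1 1] [277. 250.]
dark [ 7  8  9  6 46] [279.         258.67391304]
dark [18 13  1  1  1] [286. 261.]
dark [12 16  7  6 21] [283.57142857 267.19047619]
ring z [247.09614475 249.08174585 249.7448174  250.30728273 251.24221828] [463.78807757  39.94221637 249.58904375]
rod top z [183.82957143 183.96249881 184.07070647 184.27880251 184.31256803
 184.39684793 184.59932109 185.20715799]
rod fit 96 [466.75808573  36.69275528] 0.6000681022202015
sphere 62 [467.0199383   36.19199923 178.1166276 ] 0.7352714470989191
[468.58330882  38.54019055 249.        ] [467.68237133  36.7339443  251.        ]
[468.20610823  37.36267322 178.5       ]
```

```bash
python3 - <<'E'
from h import *
for z in (249,250): print(ray('scene',279.3,258.7,z))
go(467,37,190,0.66)
E
```

```text
[468.00968364  39.53374178 249.        ]
[467.56052491  38.62834963 250.        ]
t 5.8 pos [467.21  38.28 215.61] crank yaw 0.6611821290077229 F [-0.2  0.3 -1.4] w 29.762385443007307 q [ 0.06  0.2   1.97  0.    0.97 -2.18]
row [ 0.0001 -0.0001  0.0008] [ 0.0048 -0.0044  0.128 ]
```

Request:
{"api": "servo_tool", "payload": {"rows": [[0,0,0,0.009,-0.006,0.03,20],[0,0,0,0.009,-0.006,0.07,20],[0,0,0,0.009,-0.006,0.1,20],[0,0,0,0.009,-0.006,0.1,20],[0,0,0,0.009,-0.006,0.1,20]]}}

```text
t: 6.42
ee_pos: [466.5, 35.6, 195.6]
orientation: [1.018, -2.972, -0.0]
ft_force: [-0.1, 0.5, -1.1]
width: 30.2
grasp_force: 30.0
```

Request:
{"api": "servo_tool", "payload": {"rows": [[0,0,0,0,0,0.01,20],[0,0,0,0,0,0.02,20],[0,0,0,0,0,0.03,20],[0,0,0,0,0,0.03,20]]}}

```text
t: 6.92
ee_pos: [466.4, 35.6, 189.5]
orientation: [1.018, -2.972, -0.0]
ft_force: [-0.7, 0.4, -1.7]
width: 29.7
grasp_force: 30.0
```

Request:
{"api": "servo_tool", "payload": {"rows": [[0,0,0,-0.0015,0.002,0.005,20],[0,0,0,-0.0015,0.002,0.012,20],[0,0,0,-0.0015,0.002,0.02,20],[0,0,0,-0.0015,0.002,0.02,20]]}}

```text
t: 7.42
ee_pos: [466.4, 36.1, 185.5]
orientation: [1.018, -2.972, -0.0]
ft_force: [-0.6, -0.4, -1.6]
width: 29.8
grasp_force: 30.0
```

Request:
{"api": "servo_tool", "payload": {"rows": [[0,0,0,0,0,0.005,20],[0,0,0,0,0,0.01,20],[0,0,0,0,0,0.015,20],[0,0,0,0,0,0.015,20]]}}

```text
t: 7.92
ee_pos: [466.6, 36.1, 182.7]
orientation: [-1.018, 2.972, -0.0]
ft_force: [1.2, -0.7, -1.8]
width: 29.5
grasp_force: 30.0
```

Request:
{"api": "servo_tool", "payload": {"rows": [[0,0,0,0,0,0.005,20],[0,0,0,0,0,0.01,20],[0,0,0,0,0,0.015,20],[0,0,0,0,0,0.015,20]]}}

```text
t: 8.43
ee_pos: [466.6, 36.1, 179.6]
orientation: [-1.018, 2.972, -0.0]
ft_force: [0.8, -1.7, -2.7]
width: 29.5
grasp_force: 30.0
```

Request:
{"api": "servo_tool", "payload": {"rows": [[0,0,0,0,0,0.005,20],[0,0,0,0,0,0.01,20],[0,0,0,0,0,0.01,20]]}}

```text
t: 8.8
ee_pos: [466.9, 36.1, 177.9]
orientation: [-1.018, 2.971, -0.001]
ft_force: [2.6, -3.3, 0.5]
width: 29.8
grasp_force: 30.0
```

Request:
{"api": "servo_tool", "payload": {"rows": [[0,0,0,0,-0.002,0,20],[0,0,0,0,-0.002,0.005,20],[0,0,0,0,-0.002,0.01,20],[0,0,0,0,-0.002,0.01,20]]}}

```text
t: 9.3
ee_pos: [467.3, 35.8, 176.4]
orientation: [-1.018, 2.971, -0.001]
ft_force: [0.9, -2.4, 7.9]
width: 30.1
grasp_force: 30.0
```

Request:
{"api": "servo_tool", "payload": {"rows": [[0,0,0,0,0,0.005,20],[0,0,0,0,0,0.01,20],[0,0,0,0,0,0.01,20]]}}

```text
t: 9.68
ee_pos: [466.5, 35.8, 173.3]
orientation: [1.018, -2.971, -0.0]
ft_force: [2.1, -2.2, -0.6]
width: 29.9
grasp_force: 30.0
```

Request:
{"api": "servo_tool", "payload": {"rows": [[0,0,0,0,-0.001,0.01,20],[0,0,0,0,-0.001,0.025,20],[0,0,0,0,-0.001,0.04,20],[0,0,0,0,-0.001,0.055,20],[0,0,0,0,-0.001,0.06,20]]}}

```text
t: 10.3
ee_pos: [466.6, 35.7, 161.2]
orientation: [1.018, -2.971, -0.0]
ft_force: [1.0, -1.5, -0.7]
width: 29.6
grasp_force: 30.0
```

Request:
{"api": "servo_tool", "payload": {"rows": [[0,0,0,0,0,0.015,20],[0,0,0,0,0,0.03,20],[0,0,0,0,0,0.045,20],[0,0,0,0,0,0.06,20],[0,0,0,0,0,0.07,20],[0,0,0,0,0,0.07,20]]}}

```text
t: 11.05
ee_pos: [466.5, 35.6, 147.3]
orientation: [1.018, -2.971, -0.0]
ft_force: [1.2, -1.5, -1.2]
width: 29.6
grasp_force: 30.0
```

Now slow steps to the pin.

Request:
{"api": "servo_tool", "payload": {"rows": [[0,0,0,0,0,0.007,20],[0,0,0,0,0,0.014,20],[0,0,0,0,0,0.02,20],[0,0,0,0,0,0.02,20]]}}

```text
t: 11.55
ee_pos: [466.7, 35.7, 143.5]
orientation: [1.018, -2.972, -0.0]
ft_force: [2.1, -1.1, -3.1]
width: 29.9
grasp_force: 30.0
```

Request:
{"api": "servo_tool", "payload": {"rows": [[0,0,0,0,0,0.005,20],[0,0,0,0,0,0.01,20],[0,0,0,0,0,0.01,20]]}}

```text
t: 11.92
ee_pos: [466.7, 35.7, 141.5]
orientation: [1.018, -2.972, -0.0]
ft_force: [1.1, -0.8, -4.3]
width: 29.4
grasp_force: 30.0
```

Request:
{"api": "servo_tool", "payload": {"rows": [[0,0,0,0,0,0.005,20],[0,0,0,0,0,0.01,20],[0,0,0,0,0,0.01,20]]}}

```text
t: 12.3
ee_pos: [466.7, 35.7, 139.5]
orientation: [1.018, -2.972, -0.0]
ft_force: [1.5, -0.3, -5.2]
width: 29.5
grasp_force: 30.0
```

Request:
{"api": "servo_tool", "payload": {"rows": [[0,0,0,0,0,0.005,20],[0,0,0,0,0,0.01,20],[0,0,0,0,0,0.01,20]]}}

```text
t: 12.68
ee_pos: [466.7, 35.7, 137.5]
orientation: [1.018, -2.972, -0.0]
ft_force: [2.2, -0.6, -4.4]
width: 29.6
grasp_force: 30.0
```

Request:
{"api": "servo_tool", "payload": {"rows": [[0,0,0,0,0,0.005,20],[0,0,0,0,0,0.005,20]]}}

```text
t: 12.92
ee_pos: [466.5, 35.6, 136.3]
orientation: [1.018, -2.971, -0.0]
ft_force: [0.7, -2.0, -4.9]
width: 29.5
grasp_force: 30.0
```

Request:
{"api": "servo_tool", "payload": {"rows": [[0,0,0,0,0,0.005,20],[0,0,0,0,0,0.005,20]]}}

```text
t: 13.18
ee_pos: [466.4, 35.5, 135.2]
orientation: [1.018, -2.971, -0.0]
ft_force: [2.4, -3.2, -9.5]
width: 29.8
grasp_force: 30.0
```

Request:
{"api": "servo_tool", "payload": {"rows": [[0,0,0,0,0,0.004,20],[0,0,0,0,0,0.004,20]]}}

```text
t: 13.42
ee_pos: [466.6, 35.7, 134.7]
orientation: [1.018, -2.971, -0.0]
ft_force: [2.1, -3.1, -9.0]
width: 29.8
grasp_force: 30.0
```

```bash
python3 -c "
from h import *
go(466.5,35.7,133,0.66);print(ctrl.get_obs()['moment'])"
```

```text
t 13.425 pos [466.56  35.66 134.67] crank yaw 0.660173647330387 F [ 2.1 -3.1 -9. ] w 29.81205777275687 q [ 0.05  0.33  2.03  0.    0.78 -2.18]
row [ 0.0002 -0.0003  0.0001] [0.0001 0.0003 0.0083]
[-0.306923   -0.23543797 -0.0206226 ]
```

Request:
{"api": "servo_tool", "payload": {"rows": [[0,0,0,0,0,0.004,20],[0,0,0,0,0,0.004,20]]}}

```text
t: 13.68
ee_pos: [466.9, 35.7, 134.2]
orientation: [-1.018, 2.972, 0.0]
ft_force: [1.0, -2.2, -6.8]
width: 29.8
grasp_force: 30.0
```

Request:
{"api": "servo_tool", "payload": {"rows": [[0,0,0,0,0,0.004,20],[0,0,0,0,0,0.004,20]]}}

```text
t: 13.92
ee_pos: [467.1, 35.8, 133.5]
orientation: [-1.018, 2.971, 0.0]
ft_force: [1.0, -0.5, -3.0]
width: 29.6
grasp_force: 30.0
```

Request:
{"api": "servo_tool", "payload": {"rows": [[0,0,0,0,0,0.004,20],[0,0,0,0,0,0.004,20]]}}

```text
t: 14.18
ee_pos: [466.8, 35.8, 132.6]
orientation: [-1.018, 2.972, 0.0]
ft_force: [0.4, 0.1, -1.5]
width: 29.6
grasp_force: 30.0
```

Request:
{"api": "servo_tool", "payload": {"rows": [[0,0,0,0,0,0.004,20],[0,0,0,0,0,0.004,20]]}}

```text
t: 14.42
ee_pos: [466.9, 35.8, 132.2]
orientation: [-1.018, 2.972, 0.0]
ft_force: [-1.4, -0.2, 5.1]
width: 29.8
grasp_force: 30.0
```

```bash
python3 -c "
from h import *
im,d,W=cloud('scene')
np.savez('s3.npz',im=im,W=W)
save('c5.png',cv2.resize(im[230:350,230:330],None,fx=5,fy=5,interpolation=2))
go(466.5,35.7,133,0.66)"
```

```text
t 14.475 pos [466.95  35.76 132.14] crank yaw 0.6602055475665294 F [-2.2  1.4  5.2] w 29.90985801634901 q [ 0.05  0.34  2.03  0.    0.77 -2.18]
row [-0.      0.0002  0.0001] [ 0.002   0.0011 -0.0043]
```

View pics/c5.png

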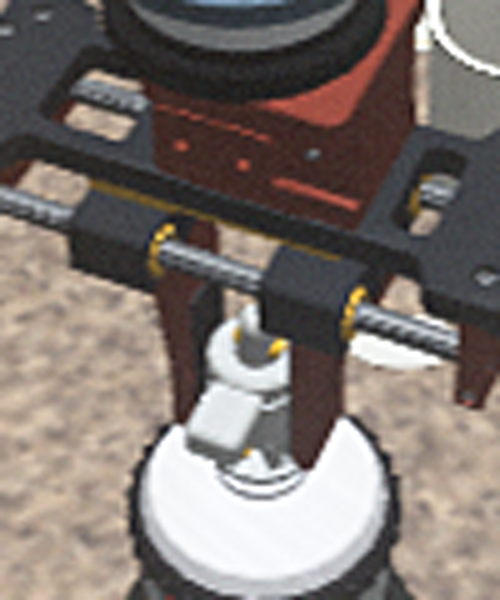

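The balls stand clear above the hub's top (crop (243,335) and (276,347)), the pin is in the slot at (247,453), and the hub is on or almost on its flange. I'll press a little more to be sure it is home.

Request:
{"api": "servo_tool", "payload": {"rows": [[0,0,0,0,0,0.004,20],[0,0,0,0,0,0.004,20]]}}

```text
t: 14.72
ee_pos: [467.0, 35.8, 132.1]
orientation: [-1.018, 2.972, 0.0]
ft_force: [-4.6, 1.0, 15.5]
width: 29.4
grasp_force: 30.0
```

Request:
{"api": "servo_tool", "payload": {"rows": [[0,0,0,0,0,0.004,20],[0,0,0,0,0,0.004,20]]}}

```text
t: 14.98
ee_pos: [467.1, 35.8, 132.0]
orientation: [-1.018, 2.971, -0.0]
ft_force: [-8.2, 1.3, 25.5]
width: 29.6
grasp_force: 30.0
```

Request:
{"api": "servo_tool", "payload": {"rows": [[0,0,0,0.0015,0.001,-0.004,20],[0,0,0,0.0015,0.001,-0.007,20],[0,0,0,0.0015,0.001,-0.007,20]]}}

```text
t: 15.35
ee_pos: [466.9, 35.7, 132.1]
orientation: [-1.018, 2.971, -0.0]
ft_force: [-2.6, -0.6, 8.2]
width: 29.9
grasp_force: 30.0
```

Request:
{"api": "servo_tool", "payload": {"rows": [[0,0,0.05,0,0,0,20],[0,0,0.1,0,0,0,20],[0,0,0.15,0,0,0,20],[0,0,0.2,0,0,0,20],[0,0,0.25,0,0,0,20],[0,0,0.3,0,0,0,20]]}}

```text
t: 16.1
ee_pos: [467.5, 35.6, 132.1]
orientation: [-0.326, 3.122, -0.0]
ft_force: [0.2, -0.4, 7.2]
width: 29.9
grasp_force: 30.0
```

Request:
{"api": "servo_tool", "payload": {"rows": [[0,0,0.1,0,0,0,20],[0,0,0.2,0,0,0,20],[0,0,0.3,0,0,0,20],[0,0,0.4,0,0,0,20],[0,0,0.5,0,0,0,20],[0,0,0.6,0,0,0,20],[0,0,0.7,0,0,0,20],[0,0,0.8,0,0,0,20],[0,0,0.87,0,0,0,20],[0,0,0.87,0,0,0,20]]}}

```text
t: 17.35
ee_pos: [467.7, 35.7, 132.2]
orientation: [1.635, 2.68, 0.002]
ft_force: [0.2, -0.6, 5.0]
width: 29.5
grasp_force: 30.0
```

```bash
python3 -c "
from h import *
im,d,W=cloud('scene')
np.savez('s4.npz',im=im,W=W)
save('c6.png',cv2.resize(im[230:350,230:350],None,fx=5,fy=5,interpolation=2))
go(466.5,35.7,133,-.95);print(ctrl.get_obs()['moment'])"
```

```text
t 17.4 pos [467.71  35.67 132.13] crank yaw -1.0948359445103557 F [0.3 0.5 5.3] w 29.974573889233387 q [ 0.05  0.34  2.03 -0.    0.77 -0.43]
row [ 0.0014  0.0009 -0.0966] [ 0.0029 -0.0053 -0.0044]
[-0.05363992 -0.03427128  0.0661135 ]
```

View pics/c6.png

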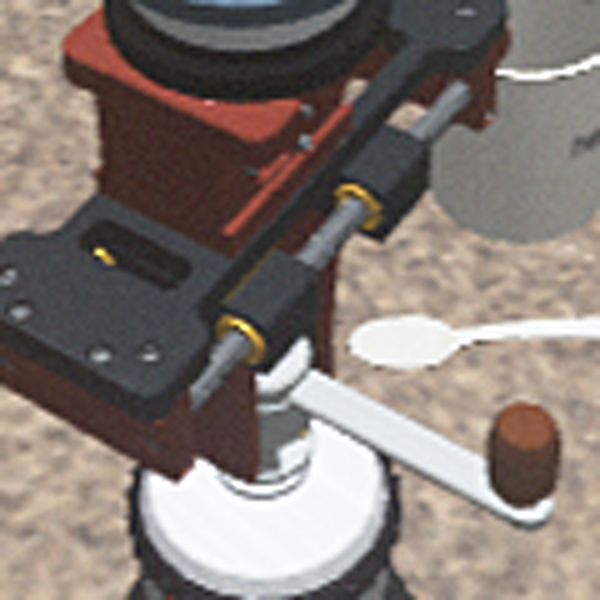

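The crank has turned to point at the knob, at crop (525,455), and the hub is still down on its seat. Now I'll let go and rise straight up.

Request:
{"api": "servo_tool", "payload": {"rows": [[0,0,0,0,0,-0.001,40],[0,0,0,0,0,-0.001,60],[0,0,0,0,0,-0.001,75],[0,0,0,0,0,-0.001,75],[0,0,0,0,0,-0.001,75]]}}

```text
t: 18.02
ee_pos: [466.4, 35.6, 131.6]
orientation: [-1.635, -2.682, 0.0]
ft_force: [0.7, 0.1, 0.0]
width: 73.7
grasp_force: 0.0
```

Request:
{"api": "servo_tool", "payload": {"rows": [[0,0,0,0,0,-0.05,75],[0,0,0,0,0,-0.15,75],[0,0,0,0,0,-0.3,75],[0,0,0,0,0,-0.5,75],[0,0,0,0,0,-0.7,75],[0,0,0,0,0,-0.7,75],[0,0,0,0,0,-0.7,75]]}}

```text
t: 18.9
ee_pos: [466.0, 35.6, 271.5]
orientation: [-1.635, -2.682, 0.0]
ft_force: [0.4, -0.1, 0.5]
width: 74.9
grasp_force: 0.0
```

```bash
python3 -c "
from h import *
im,d,W=cloud('scene')
C=np.zeros((600,800,3),np.uint8);C[:420,:560]=im;C[:,:]=cv2.resize(im[200:350,200:400],(800,600),interpolation=2)
save('c7.png',C)
w=W[265:345,255:345].reshape(-1,3)
q=w[(w[:,2]>155)&(w[:,2]<172)&(np.hypot(w[:,0]-467,w[:,1]-36.5)<17)&(np.hypot(w[:,0]-467,w[:,1]-36.5)>9)];print('hub top z',np.percentile(q[:,2],[10,50,90]))
k=w[(w[:,2]>180)&(np.hypot(w[:,0]-467,w[:,1]-36.5)>60)];m=k.mean(0) if len(k) else None
print('knob',m, m is not None and np.arctan2(m[1]-36.5,m[0]-467))
go(466,36,270,-1.0949)"
```

```text
hub top z [157.7091204  165.43548698 167.36507908]
knob [512.54003938 -42.35156325 190.86879351] -1.0470542420621476
t 18.95 pos [465.64  35.6  270.83] crank yaw -1.0948039900755044 F [ 0.3 -0.7  0.2] w 74.99676434866542 q [ 0.05  0.13  1.92  0.    1.1  -0.43]
row [-0.001  -0.0005  0.0001] [0.001  0.0025 0.0041]
```

View pics/c7.png

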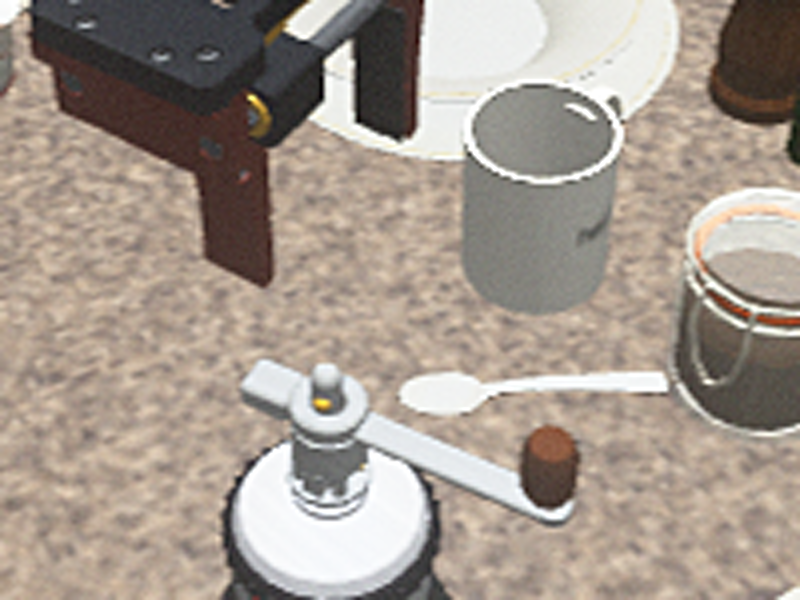

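The crank sits home on the mill: a ball shows above the hub at crop (322,404), the hub is on the flange, the arm has turned about 1.7 rad and the gripper is clear. I'll hand in the job.

```bash
python3 -c "
from workcell import ctrl
print(ctrl.close_job())"
```

```text
the job is handed in; nothing more can be done
None
```

The crank is fully home on its seat with the balls clicked out above it, it was turned about 1.7 rad (a little over a quarter turn) and released, the highest wrist force I read while pressing was about 26 N, and I handed the job in at about 19 s; I saw no verdict.

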